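# Close and bolt the battery charging safe

## Task

Shut the battery charging safe on the pit table: break its locked lid stay by pushing in the knuckle at the orange thumb pad, then take the lid by its handle and lower it gently until it is fully shut, without letting it drop. Finally slide the brass-knobbed bolt on the front all the way across, so that the safe is locked, and leave everything else on the table where it is.

Things in the scene. Friction and masses are not known exactly. Their poses are not given: they have to be found in the camera images.
- case: the charging safe: dark lined steel box with bright corner caps, 180 mm front to back, 280 mm wide, 105 mm high, standing firmly (it does not shift). Origin at the centre of its underside; its own +x points from the front to the hinged rear, y along its width, z up. The front (-x) carries the bolt and, once the lid is shut, the handle
- lid_hinge (a point): middle of the lid's hinge line, 90 mm behind the safe's origin and 107 mm up; the hinge line runs along the safe's y, the lid turns about it. The lid is a 187 mm deep, 290 mm wide sheet with an 18 mm skirt
- lid_handle (a point): middle of the round steel bar of the lid's bow handle: bar 10 mm thick, 90 mm long, parallel to the hinge line, 231.5 mm from it, standing 45 mm clear of the lid's front edge (free space for fingers between). With the lid shut the bar lies in front of the box at 101 mm height, 51 mm in front of its front wall and 45 mm in front of the lid's skirt
- lid (a joint): opening angle of the lid in rad: 0 fully shut, 1.466 (84 degrees) as it stands locked open. The hinge is stiff: with the stay broken the lid still stands by itself while steeper than about 70 degrees (1.22 rad), lower down it gets heavier (0.45 to 0.7 kg) and drops unless held
- stay_pad (a point): top of the orange thumb pad (16 x 14 mm, rounded) on the knuckle of the folding steel stay, inside the box 120 mm to the safe's -y side, 25 mm off the knuckle's pin. Own +z leaves the pad (at first 53 degrees from vertical, up and to the safe's front): push it down and towards the hinge. The lower link, 70 mm to the pin, turns about the safe's x = -25, y = -120, z = 87 mm
- stay (a joint): fold of the stay's knuckle in rad: 0 locked (0.2 rad over centre, against its stop), 0.2 the two links in line, then growing as it breaks; a weak spring keeps it locked, so lifting the lid does not free it; 2.9 with the lid shut. Pushing the pad in by about 30 mm brings it to 0.8 and draws the lid some 5 degrees down; light, a few newtons
- bolt_knob (a point): middle of the grip of the bolt's brass knob, which stands out level from the safe's front wall: grip 14 mm thick and 14 mm long, its end 47 mm in front of the wall, at 70 mm height; free to be pushed or pinched from above. With the bolt open it is 125 mm to the safe's -y side of its middle; it slides along the safe's +y, towards the handle
- bolt (a joint): travel of the slide bolt in m: 0 to 0.012 open (start), 0.040 its end stop, fully across through the lid's staple (locked). Slides at about 2 N and stays where it is left
- pack_a: blue-ended battery pack, 47 x 138 x 25 mm, lying in the safe; leave it. Origin under its centre
- pack_b: red-ended battery pack, as pack_a
- driver: yellow-handled hex driver, 200 mm long, 20 mm thick, lying on the table in front of the safe; leave it. Origin under its middle, x along it
- wheel_a: spare buggy wheel lying flat, 86 mm across, 40 mm high; leave it. Origin under its centre
- wheel_b: spare buggy wheel lying flat, 85 mm across, 32 mm high; leave it
- glue: small glue bottle with a red cap, 32 mm across, 85 mm high; leave it. Origin under its centre
- cup: white paper cup, 80 mm across, 95 mm high; leave it. Origin under its centre
- buggy: off-road model buggy on its wheels, 400 x 250 mm, 170 mm high with its clear wing; leave it. Origin on the table under its middle, x along it

How it is judged:
By the outcome, as a careful person would: the job done as asked, in the order asked, and still so for the second after the job is handed in, with the robot touching nothing.
It also fails if it takes over 72 s, if anything falls off the work surface, if the arm or the gripper's body presses on something with over 40 N, if the wrist force passes 120 N, or if a joint passes its speed limit or range.

## Robot

A 6-joint arm with a two-finger parallel gripper is mounted at the origin on the work surface. World frame = base frame: x ahead of the robot, y to its left, z up, the work surface at z = 0. Lengths are in m, angles in rad, forces in N, time in s.
With the tool pointing down it reaches from about 0.275 to 0.975 m from the base axis. Payload 8.4 kg.
Tool frame: the origin (TCP) lies between the finger pads; the fingertips stand 22 mm ahead of it and the grasp point (between the pads) lies 3 mm ahead of it (manip.tips_ahead is the distance from the TCP to the fingertips, in m); z points along the fingers, y is the direction in which the jaws open and shut (so a half turn about z gives the same grasp; the last joint's range is limited). The gripper opens to 92 mm and grips with 3 to 60 N. Pads are 20 mm wide; open, the fingers measure 128 mm over their backs; the gripper's body (75 mm by 189 mm) begins 69 mm behind the grasp point.
Start: joints at [1.164, 0.353, 1.633, -0, 1.155, -0.002], TCP at [0.246, 0.574, 0.237] pointing down, gripper open.
Joint ranges: [-2.63, 2.63], [-0.92, 2.1], [0.06, 2.66], [-1.3, 4.44], [0, 2.69], [-3.02, 3.02]. Speed limits (rad/s): [2.22, 2.22, 2.79, 3.14, 3.14, 3.14].

## Interface

Orientations are given as a rotation vector (axis times angle).
In Python, from rig import manip gives the robot as it stands.
- The arm moves only by the tool send_rows, never from a script. Its argument "series" is one flat list of numbers, 7 for each row, row after row: the opening in per cent of the stroke, from 0 (shut) to 100 (fully open), then the shift along the tool's x, y, z in m, then the turn, a rotation vector about the tool's x, y, z in degrees. In form: [jaw, x, y, z, wx, wy, wz, jaw, x, y, z, wx, wy, wz, ...]. A call has 1 to 8 rows; each row is the pose to reach, as a shift and turn from the pose commanded when the call began, along the tool's axes at that moment; what a row does not reach only later rows make up. A row lasts 1/8 s, in which the tool goes at most 62.5 mm and 10.7 degrees, less where a joint would pass 70% of its speed; a pose out of reach is approached as far as the arm can. A call with a gripper value outside its range is refused whole. The fingers move at their own pace and stop on an object; "squeeze" is the grip in N (left out, the last holds). Time passes only in rows, so rows that repeat a pose let the fingers close. It gives the time, the measured TCP pose, the force and the opening at its end, in the units of the state.
- manip.get_state(): the state, without advancing time (a new reading comes with each control period).
- manip.capture(name): name is "side" or "top"; returns the picture (400x640x3 uint8, red, green, blue); there is no depth.
- manip.camera_info(name): a dict with "vfov" (degrees; the focal length in pixels is half the picture's height over the tangent of half this angle, whatever the lens; pixels are square), "cx", "cy" (the principal point, pixels), "position" and "attitude" of the camera in the world. Camera axes: x right, y up, looking along -z (the intrinsics and any distortion apply to the point x, -y, -z); pixel columns grow to the right and rows downward; lengths in m; the calibration is good to about 2 mm. A picture is of the moment at which its call begins. camera_info takes no time and is no camera call.
- manip.finish_job(): hands the job in, once; it reports no verdict.
The state is a dict: "time": time; "qpos": joint angles; "joint_velocities": joint speeds; "tau": joint torques, N m; "tcp_pos": TCP position; "eef_rot": TCP orientation; "contact_force": force on the tool from outside, world axes, zero at the start; "moment": the same for the moment, N m; "width": opening from 0.0 (shut) to 1.0 (fully open).
Only numpy, scipy, OpenCV 4.12 (cv2) and the standard library are available. Lean on these libraries where they do the work, as an engineer would, in place of code of your own. Each camera call takes 0.05 s, during which the arm holds its last target.

## Working session

There is one attempt and no reset: what is moved stays moved. The work goes in short steps, Python scripts to look and compute and a tool call to move; the robot and the scene stay as the last step left them, time stands still between calls to the robot, and variables do not carry over. Pictures are saved under pics/ and viewed, and the job is handed in when it is done.

Besides the shell and the picture viewer there is one more tool, called by a JSON object that holds its "fn" and its "kwargs". send_rows: Moves the arm, as the interface text tells. Its arguments: {"type":"object","properties":{"series":{"type":"array"},"squeeze":{"type":"number"}},"required":["series"]}

```bash
ls; mkdir -p pics; python3 - <<'E'
from rig import manip
import cv2
s=manip.get_state();print(s)
for n in("side","top"):
    print(n,manip.camera_info(n))
    cv2.imwrite(f"pics/{n}0.png",manip.capture(n)[:,:,::-1])
print([a for a in dir(manip) if a[0]!='_'])
E
```

```text
pics
{'time': 0.0, 'qpos': array([ 1.16358947e+00,  3.53693118e-01,  1.63409671e+00, -9.62877092e-06,
        1.15519442e+00, -2.38802507e-03]), 'joint_velocities': array([ 0.00048583,  0.00103731,  0.00055627, -0.00124353, -0.00034242,
        0.00045126]), 'tau': array([ 1.48441770e-03, -5.93837070e+01, -3.34227562e+01,  6.97420165e-02,
        2.31835182e-02, -1.44299702e-04]), 'tcp_pos': array([0.24597629, 0.57407453, 0.2358516 ]), 'eef_rot': array([-6.31493508e-01, -3.07718895e+00,  2.14285572e-03]), 'contact_force': array([ 0.25059832, -0.66382333, -0.03628667]), 'moment': array([ 0.03879144,  0.03356245, -0.06437948]), 'width': 0.9999404907096167}
side {'vfov': 48.86395574361598, 'cx': 318.9161006894082, 'cy': 205.84365052328326, 'position': array([-0.25758274, -1.08282101,  0.98581975]), 'attitude': array([ 1.02177996, -0.32329916, -0.60438713])}
top {'vfov': 47.78767510716696, 'cx': 320.42949291866177, 'cy': 193.0264660798965, 'position': array([0.2647405 , 0.04325706, 1.54560684]), 'attitude': array([ 0.18402088, -0.18172468, -1.61440614])}
['MotionError', 'camera_info', 'capture', 'finish_job', 'get_state', 'tips_ahead']
```

View pics/side0.png

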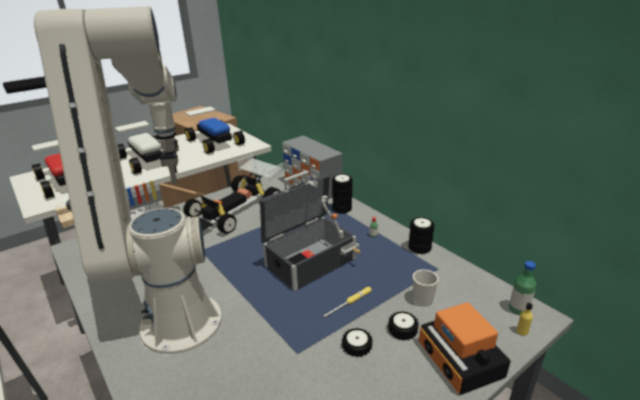

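View pics/top0.png

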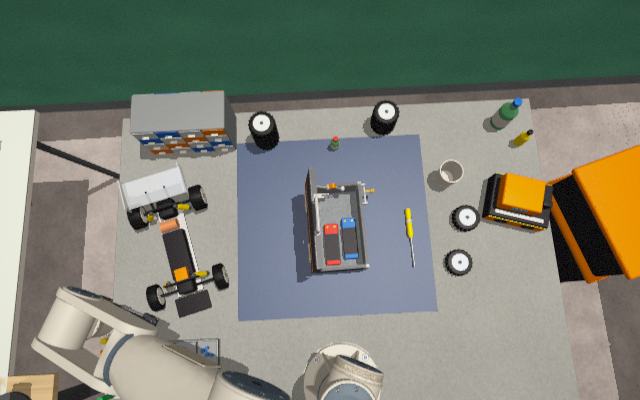

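```bash
cat > h.py <<'E'
from rig import manip
import numpy as np, cv2
from scipy.spatial.transform import Rotation as R
def cam(n):
    c=manip.camera_info(n); f=200/np.tan(np.radians(c['vfov']/2)); return c,f,R.from_rotvec(c['attitude']).as_matrix()
def proj(n,P):
    c,f,M=cam(n); p=(np.atleast_2d(P)-c['position'])@M
    return np.c_[c['cx']+f*p[:,0]/-p[:,2], c['cy']-f*p[:,1]/-p[:,2]]
def ray(n,uv):
    c,f,M=cam(n); d=M@np.array([(uv[0]-c['cx'])/f,-(uv[1]-c['cy'])/f,-1.]); return c['position'],d/np.linalg.norm(d)
def onz(n,uv,z):
    o,d=ray(n,uv); return o+d*(z-o[2])/d[2]
def tri(us,ut):
    o1,d1=ray("side",us);o2,d2=ray("top",ut)
    A=np.c_[d1,-d2]; t=np.linalg.lstsq(A,o2-o1,rcond=None)[0]
    a,b=o1+t[0]*d1,o2+t[1]*d2; return (a+b)/2,np.linalg.norm(a-b)
def crop(src,x0,y0,x1,y1,k,out):
    im=cv2.imread(src)[y0:y1,x0:x1]; cv2.imwrite(out,cv2.resize(im,None,fx=k,fy=k,interpolation=cv2.INTER_CUBIC))
E
python3 - <<'E'
from h import *
crop("pics/side0.png",245,170,405,290,5,"pics/side0c.png")
crop("pics/top0.png",290,155,430,285,4.5,"pics/top0c.png")
for n in("side","top"): print(proj(n,[[0,0,0],manip.get_state()['tcp_pos']]))
E
```

```text
[[181.09816753 322.08737033]
 [173.43512184 171.86473179]]
[[341.67968525 383.50781959]
 [135.45201603 315.96994383]]
```

```bash
ls pics
```

```text
side0.png
side0c.png
top0.png
top0c.png
```

View pics/side0c.png

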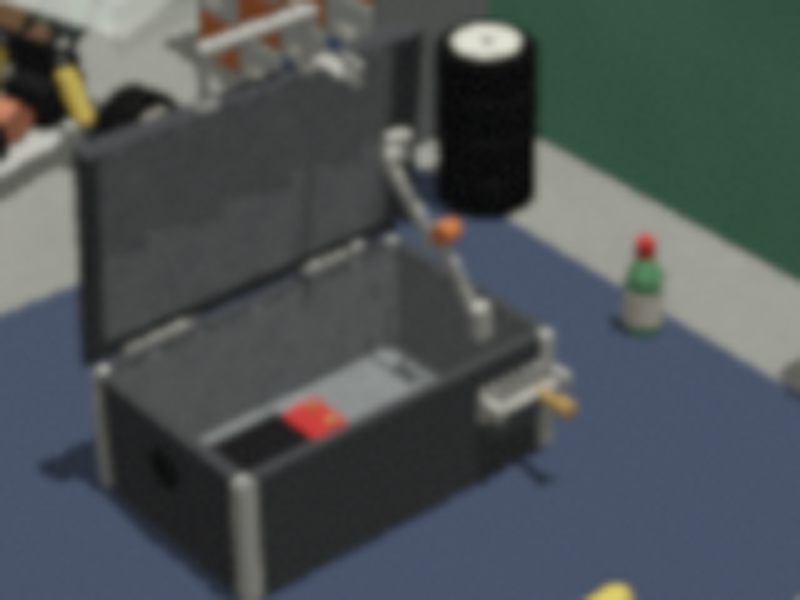

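View pics/top0c.png

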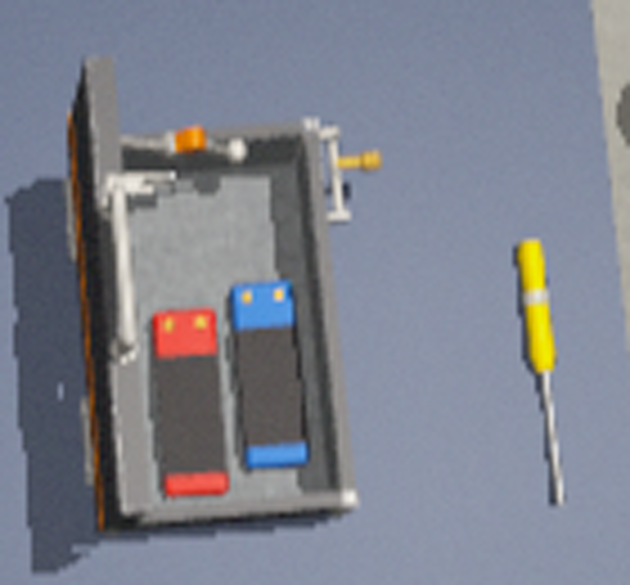

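```bash
python3 - <<'E'
from h import *
def T(u):return (290+u[0]/4.5,155+u[1]/4.5)
def S(u):return (245+u[0]/5,170+u[1]/5)
for nm,s,t in [("frontL(+y)",(245,478),(347,497)),("front-y",(545,332),(312,123)),("pad",(447,229),(190,138)),("knobend",(565,403),(373,160)),("bar+y",(203,45),(125,350)),("bar-y",(312,12),(118,190))]:
    p,e=tri(S(s),T(t)); print(nm,p.round(4),round(e,4),onz("top",T(t),.105).round(4),onz("side",S(s),.105).round(4))
# colour centroids
for n in("top","side"):
    im=cv2.imread(f"pics/{n}0.png"); hsv=cv2.cvtColor(im,cv2.COLOR_BGR2HSV)
    m=cv2.inRange(hsv,(4,120,90),(28,255,255))
    k,l,st,c=cv2.connectedComponentsWithStats(m)
    for i in range(1,k):
        if 260<c[i][0]<420 and 150<c[i][1]<290: print(n,st[i],c[i].round(2), hsv[l==i].mean(0).round())
E
```

```text
frontL(+y) [ 0.3637 -0.0999  0.1026] 0.0043 [ 0.3617 -0.0986  0.105 ] [ 0.3642 -0.1032  0.105 ]
front-y [ 0.6344 -0.0935  0.1001] 0.0005 [ 0.6334 -0.0932  0.105 ] [ 0.6292 -0.0989  0.105 ]
pad [ 0.6161 -0.0024  0.1515] 0.0023 [ 0.6267 -0.0034  0.105 ] [0.666  0.0575 0.105 ]
knobend [ 0.6114 -0.14    0.073 ] 0.0016 [ 0.6032 -0.1356  0.105 ] [ 0.5818 -0.1732  0.105 ]
bar+y [0.4439 0.0482 0.3371] 0.0093 [0.4734 0.0518 0.105 ] [0.7012 0.4513 0.105 ]
bar-y [0.5398 0.0495 0.3324] 0.0015 [0.5906 0.0511 0.105 ] [0.8184 0.4434 0.105 ]
top [305 181   1   3   3] [305. 182.] [ 12. 143. 120.]
top [329 183   7   6  36] [332.   185.78] [ 15. 211. 200.]
top [306 186   1   2   2] [306.  186.5] [ 12. 184.  94.]
top [306 189   1   7   7] [306. 192.] [ 13. 208. 115.]
top [365 189   9   3  21] [369.43 190.29] [ 22. 157. 210.]
top [307 199   1   2   2] [307.  199.5] [ 12. 187.  94.]
top [307 202   1   7   7] [307. 205.] [ 14. 211. 114.]
top [405 209   4  11  32] [406.41 213.97] [ 26. 233. 199.]
top [409 209   2  10  12] [409.67 213.17] [ 27. 236. 228.]
top [308 212   1   2   2] [308.  212.5] [ 12. 182.  9
[... 692 characters left out ...]
 267   1   6   6] [312.  269.5] [ 13. 200. 115.]
side [310 158   9  12  58] [314.36 162.66] [ 11. 159. 107.]
side [301 163   8   7  39] [304.18 166.33] [ 11. 157. 103.]
side [293 168   7   6  23] [294.96 170.78] [ 11. 155. 104.]
side [286 173   4   4   9] [287.   174.56] [ 11. 151. 105.]
side [299 177   2   2   3] [299.33 177.67] [ 11. 131. 100.]
side [290 180   2   3   5] [290.6 181.2] [ 11. 147. 101.]
side [332 214   5   5  17] [334.12 215.76] [ 11. 148. 153.]
side [374 221   1   1   1] [374. 221.] [ 10. 124. 107.]
side [306 250   3   2   4] [307.   250.75] [  6. 147. 182.]
side [355 250   4   2   5] [356.4 250.6] [ 19. 121. 148.]
side [309 253   4   3   8] [310.75 253.62] [  6. 150. 183.]
```

```bash
cat > fit.py <<'E'
from h import *
from scipy.optimize import least_squares
def T(u):return (290+u[0]/4.5,155+u[1]/4.5)
def S(u):return (245+u[0]/5,170+u[1]/5)
def c2w(p,c): 
    cs,sn=np.cos(c[2]),np.sin(c[2]); p=np.atleast_2d(p)
    return np.c_[c[0]+cs*p[:,0]-sn*p[:,1], c[1]+sn*p[:,0]+cs*p[:,1], p[:,2]]
if __name__=="__main__":
    obs=[((-90,140,105),(245,478),(347,497)),((-90,-140,105),(545,332),(312,123)),((60,45,336.5),None,(125,350)),((60,-45,336.5),None,(118,190)),((-130,None,70),None,(373,160)),((-130,None,70),(562,401),None)]
    def res(q):
        r=[]
        for p,s,t in obs:
            P=np.array([p[0],q[3]*1000 if p[1] is None else p[1],p[2]])/1000
            w=c2w(P,q)
            if s: r.append(proj("side",w)[0]-S(s))
            if t: r.append(proj("top",w)[0]-T(t))
        return np.concatenate(r)
    f=least_squares(res,[.494,-.01,1.59,-.12],loss="soft_l1")
    print(f.x.round(4),np.degrees(f.x[2]),res(f.x).reshape(-1,2).round(1))
    c=f.x
    for nm,p in [("pad",(-3,-120,158)),("pin",(17,-120,143)),("bar",(60,0,336.5)),("knob",(-130,c[3]*1000,70)),("piv",(-25,-120,87)),("rear+y",(90,140,105))]:
        w=c2w(np.array(p)/1000,c); print(nm,w[0].round(4),"S",((proj("side",w)[0]-[245,170])*5).round(),"T",((proj("top",w)[0]-[290,155])*4.5).round())
E
python3 fit.py
```

```text
[ 0.4938 -0.0091  1.5977 -0.1152] 91.54404367082051 [[-2.1  0.9]
 [ 1.5  1.6]
 [ 0.8 -1.1]
 [ 0.6 -0.9]
 [ 0.1 -2.7]
 [-0.8  0.4]
 [-1.2 -0.2]
 [-0.2  0.5]]
pad [ 0.6139 -0.0088  0.158 ] S [449. 226.] T [200. 137.]
pin [0.6133 0.0112 0.143 ] S [431. 233.] T [172. 144.]
bar [0.4922 0.0509 0.3365] S [253.  26.] T [120. 264.]
knob [ 0.6125 -0.1359  0.07  ] S [561. 404.] T [368. 159.]
piv [ 0.6145 -0.0308  0.087 ] S [469. 320.] T [228. 158.]
rear+y [0.3515 0.0771 0.105 ] S [ 85. 364.] T [ 97. 525.]
```

```bash
cat > g.py <<'E'
from h import *
C=np.array([.494,-.009,np.radians(91.4)])
RC=R.from_euler('z',C[2])
def w(p): return np.array([C[0],C[1],0])+RC.apply(np.array(p)/1000)
def ori(tilt,jaw):  # tilt deg: tool z=(sin,0,-cos) case; jaw 'y': tool y=-case y ; 'x': tool y in case xz plane
    t=np.radians(tilt); z=np.array([np.sin(t),0,-np.cos(t)])
    y=np.array([0,-1.,0]); x=np.cross(y,z)
    if jaw=='x+': x,y=-y,x
    if jaw=='x-': x,y=y,-x
    return RC*R.from_matrix(np.c_[x,y,z])
def go(tip,o,off=None,pos=None,rotm=None,base=None):
    """tip: case mm of point 'off' mm ahead of TCP"""
    s=manip.get_state(); off=22. if off is None else off
    p0,R0=(s['tcp_pos'],R.from_rotvec(s['eef_rot'])) if base is None else base
    P=w(tip)-o.apply([0,0,off/1000])
    d=R0.inv().apply(P-p0); rv=(R0.inv()*o).as_rotvec(degrees=True)
    print("shift",d.round(4),"turn",rv.round(1),"world",P.round(3))
    return P,o
def st():
    s=manip.get_state(); r=R.from_rotvec(s['eef_rot']); tip=s['tcp_pos']+r.apply([0,0,.022]); gp=s['tcp_pos']+r.apply([0,0,.003])
    f=lambda p:(RC.inv().apply(p-np.array([C[0],C[1],0]))*1000).round(1)
    print("t",round(s['time'],2),"tcp",s['tcp_pos'].round(4),"tip",f(tip),"gp",f(gp),"z",RC.inv().apply(r.apply([0,0,1])).round(3),"y",RC.inv().apply(r.apply([0,1,0])).round(3),"F",s['contact_force'].round(1),"w",round(s['width'],3),"q",s['qpos'].round(2))
E
python3 - <<'E'
from g import *
print(manip.tips_ahead); st()
b=go([-100,-120,400],ori(0,'y'))
E
```

```text
0.022
t 0.1 tcp [0.246  0.5741 0.236 ] tip [589.  233.7 214. ] gp [589.  233.7 233. ] z [-0.001  0.    -1.   ] y [ 0.909 -0.416 -0.001] F [-0.1 -0.5 -0. ] w 0.997 q [ 1.16  0.35  1.63 -0.    1.16 -0.  ]
shift [-0.6084 -0.4795 -0.1854] turn [-0.1  0.  65.4] world [ 0.616 -0.106  0.422]
```

{"fn": "send_rows", "kwargs": {"series": [0, 0, 0, -0.06, 0, 0, 0, 0, 0, 0, -0.12, 0, 0, 0, 0, 0, 0, -0.185, 0, 0, 5, 0, -0.048, -0.038, -0.185, 0, 0, 12, 0, -0.096, -0.076, -0.185, 0, 0, 20, 0, -0.144, -0.114, -0.185, 0, 0, 28, 0, -0.192, -0.152, -0.185, 0, 0, 36, 0, -0.24, -0.19, -0.185, 0, 0, 44]}}

```text
time: 1.1
tcp_pos: [0.3924, 0.3034, 0.4214]
eef_rot: [1.744, 2.613, -0.0]
contact_force: [1.0, 0.4, 0.6]
width: 0.151
```

```bash
python3 - <<'E'
from g import *
st()
go([-100,-120,400],ori(0,'y'))
go([-30,-120,190],ori(45,'y'))
E
```

```text
t 1.1 tcp [0.3924 0.3034 0.4214] tip [314.8  94.  399.4] gp [314.8  94.  418.4] z [-0.  0. -1.] y [ 0.361 -0.933 -0.   ] F [1.  0.4 0.6] w 0.151 q [ 0.66  0.02  1.65 -0.    1.48  0.26]
shift [-0.4641  0.0498 -0.0006] turn [-0.   0.  21.2] world [ 0.616 -0.106  0.422]
shift [-0.4133  0.0695  0.2159] turn [-8.3 44.5 20.1] world [ 0.615 -0.052  0.206]
```

{"fn": "send_rows", "kwargs": {"series": [0, -0.058, 0.006, 0, 0, 0, 3, 0, -0.116, 0.012, 0, 0, 0, 6, 0, -0.174, 0.018, 0, 0, 0, 9, 0, -0.232, 0.024, 0, 0, 0, 12, 0, -0.29, 0.03, 0, 0, 0, 15, 0, -0.348, 0.036, 0, 0, 0, 18, 0, -0.406, 0.043, 0, 0, 0, 21, 0, -0.464, 0.05, 0, 0, 0, 21.2]}}

```text
time: 2.1
tcp_pos: [0.6184, -0.1049, 0.4213]
eef_rot: [-2.191, -2.251, 0.0]
contact_force: [0.8, 0.5, -0.5]
width: 0.002
```

```bash
python3 - <<'E'
from g import *
st()
go([-28,-120,183],ori(45,'y'))
E
```

```text
t 2.1 tcp [ 0.6184 -0.1049  0.4213] tip [ -98.9 -122.   399.3] gp [ -98.9 -122.1  418.3] z [ 0.  0. -1.] y [ 0.003 -1.    -0.   ] F [ 0.8  0.5 -0.5] w 0.002 q [-0.17  0.24  1.38  0.    1.51 -0.2 ]
shift [ 0.0553 -0.0018  0.2227] turn [-0.1 45.   0.1] world [ 0.615 -0.05   0.199]
```

{"fn": "send_rows", "kwargs": {"series": [0, 0, 0, 0.04, 0, 9, 0, 0, 0, 0, 0.09, 0, 18, 0, 0, 0.01, 0, 0.13, 0, 27, 0, 0, 0.02, 0, 0.17, 0, 36, 0, 0, 0.03, -0.002, 0.19, 0, 45, 0, 0, 0.04, -0.002, 0.21, 0, 45, 0, 0, 0.05, -0.002, 0.218, 0, 45, 0, 0, 0.055, -0.002, 0.223, 0, 45, 0]}}

```text
time: 3.1
tcp_pos: [0.6148, -0.0467, 0.1996]
eef_rot: [-1.731, -1.785, -0.717]
contact_force: [-0.0, 0.0, 0.5]
width: -0.001
```

```bash
python3 - <<'E'
from g import *
st()
for n in("side","top"): cv2.imwrite(f"pics/{n}1.png",manip.capture(n)[:,:,::-1])
crop("pics/side1.png",285,140,385,240,6,"pics/side1c.png")
crop("pics/top1.png",290,140,410,240,6,"pics/top1c.png")
E
```

```text
t 3.1 tcp [ 0.6148 -0.0467  0.1996] tip [ -25.1 -119.8  184. ] gp [ -38.5 -119.9  197.5] z [ 0.705  0.003 -0.709] y [ 0.006 -1.     0.002] F [-0.   0.   0.5] w -0.001 q [-0.43  0.58  1.6   0.69  1.42 -0.73]
```

View pics/side1c.png

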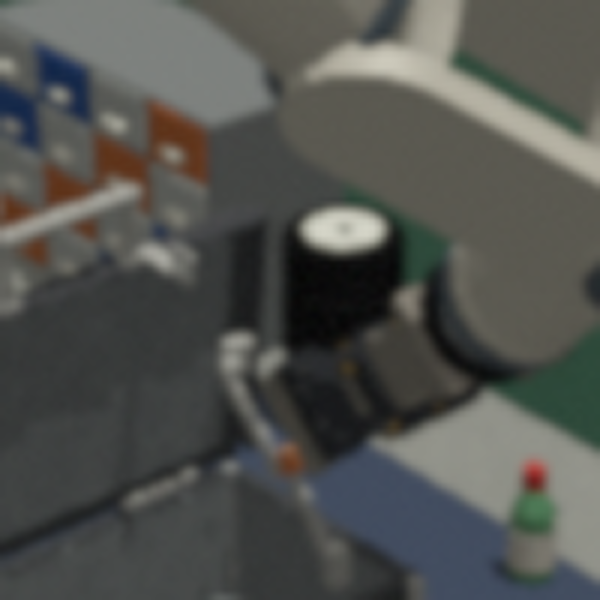

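View pics/top1c.png

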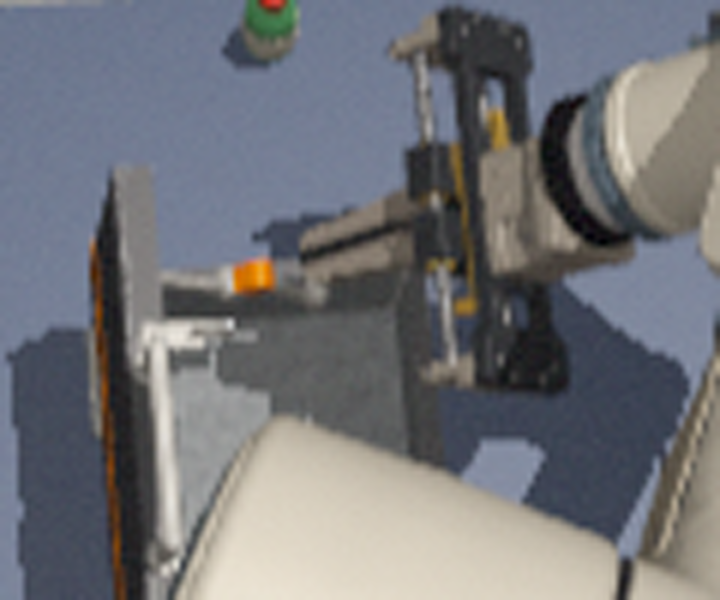

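```bash
python3 - <<'E'
from g import *
for p in([-25,-120,184],[-3,-120,158],[0,-120,155]):
    print((proj("top",w(p))[0]-[290,140])*6,(proj("side",w(p))[0]-[285,140])*6)
E
```

```text
[310.69832087 256.70147891] [322.45359546 428.46707269]
[267.28693656 272.16748926] [298.77105259 451.51513125]
[261.50650241 273.98222692] [295.5989845  453.83067496]
```

{"fn": "send_rows", "kwargs": {"series": [0, -0.001, -0.004, 0.012, 0, 0, 0, 0, -0.002, -0.004, 0.024, 0, 0, 0, 0, -0.002, -0.004, 0.032, 0, 0, 0, 0, 0, -0.004, 0.037, 0, 0, 0, 0, 0.001, -0.004, 0.042, 0, 0, 0, 0, 0.003, -0.004, 0.047, 0, 0, 0, 0, 0.003, -0.004, 0.047, 0, 0, 0]}}

```text
time: 4.08
tcp_pos: [0.6094, -0.0126, 0.1673]
eef_rot: [-1.732, -1.781, -0.717]
contact_force: [-0.2, 0.4, -0.4]
width: 0.005
```

```bash
python3 - <<'E'
from g import *
st()
cv2.imwrite(f"pics/top2.png",manip.capture("top")[:,:,::-1])
crop("pics/top2.png",290,140,410,240,6,"pics/top2c.png")
E
```

```text
t 4.08 tcp [ 0.6094 -0.0126  0.1673] tip [   9.1 -115.2  151.8] gp [  -4.3 -115.3  165.2] z [ 0.707  0.003 -0.707] y [ 0.004 -1.     0.   ] F [-0.2  0.4 -0.4] w 0.005 q [-0.39  0.6   1.66  0.73  1.34 -0.76]
```

View pics/top2c.png

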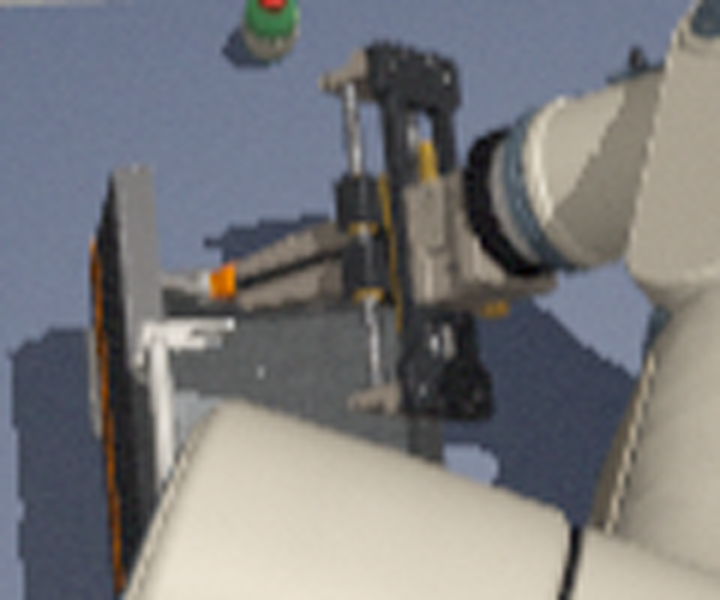

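{"fn": "send_rows", "kwargs": {"series": [0, 0.002, 0, 0.005, 0, 0, 0, 0, 0.003, 0, 0.01, 0, 0, 0, 0, 0.004, 0, 0.015, 0, 0, 0, 0, 0.004, 0, 0.02, 0, 0, 0, 0, 0.004, 0, 0.024, 0, 0, 0, 0, 0.004, 0, 0.028, 0, 0, 0, 0, 0.004, 0, 0.028, 0, 0, 0]}}

```text
time: 5.0
tcp_pos: [0.6088, 0.0094, 0.1499]
eef_rot: [-1.733, -1.782, -0.716]
contact_force: [1.6, -4.8, -2.3]
width: 0.006
```

```bash
python3 - <<'E'
from g import *
st()
for n in("side","top"): cv2.imwrite(f"pics/{n}3.png",manip.capture(n)[:,:,::-1])
a=cv2.imread("pics/side3.png")[160:240,260:370];b=cv2.imread("pics/top3.png")[150:230,290:400]
cv2.imwrite("pics/c3.png",np.vstack([cv2.resize(a,(550,300)),cv2.resize(b[:60],(550,300),interpolation=2)]))
cv2.imwrite("pics/c3.png",np.hstack([cv2.resize(a,(400,291),interpolation=2),cv2.resize(b,(400,291),interpolation=2)]))
E
```

```text
t 5.0 tcp [0.6088 0.0094 0.1499] tip [  31.2 -115.1  134.3] gp [  17.8 -115.2  147.8] z [ 0.706  0.002 -0.708] y [ 0.004 -1.     0.   ] F [ 1.6 -4.8 -2.3] w 0.006 q [-0.36  0.61  1.69  0.75  1.3  -0.77]
```

View pics/c3.png

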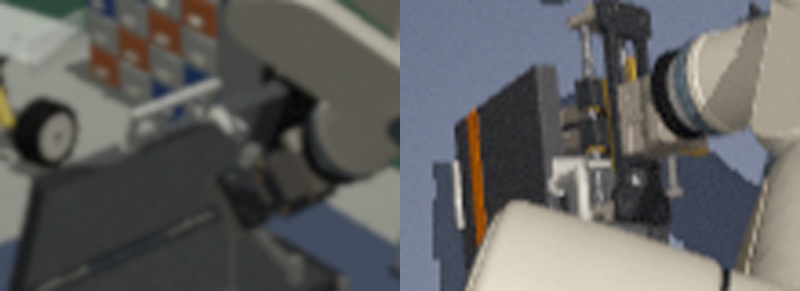

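```bash
python3 - <<'E'
from g import *
cv2.imwrite(f"pics/top4.png",manip.capture("top")[:,:,::-1])
cv2.imwrite(f"pics/side4.png",manip.capture("side")[:,:,::-1])
a=cv2.imread("pics/top3.png").astype(int);b=cv2.imread("pics/top4.png").astype(int)
print((abs(a-b).max(2)>40).sum())
crop("pics/top4.png",300,140,380,220,7,"pics/top4c.png")
crop("pics/side4.png",260,150,360,230,8,"pics/side4c.png")
for L in(84,79,75,70,66,62):
    t=np.radians(L-1.5); P=[[90-231.5*np.cos(t),yy,107+231.5*np.sin(t)] for yy in(-45,45)]
    print(L,[(((proj("top",w(p))[0]-[300,140])*7).round(),((proj("side",w(p))[0]-[260,150])*8).round()) for p in P])
E
```

```text
1
84 [(array([108., 403.]), array([370., 171.])), (array([125., 630.]), array([199., 232.]))]
79 [(array([159., 401.]), array([398., 193.])), (array([177., 627.]), array([227., 255.]))]
75 [(array([199., 400.]), array([421., 213.])), (array([217., 626.]), array([250., 277.]))]
70 [(array([246., 400.]), array([449., 242.])), (array([265., 624.]), array([278., 307.]))]
66 [(array([283., 401.]), array([472., 267.])), (array([303., 624.]), array([300., 333.]))]
62 [(array([318., 402.]), array([493., 295.])), (array([338., 624.]), array([322., 362.]))]
```

View pics/top4c.png

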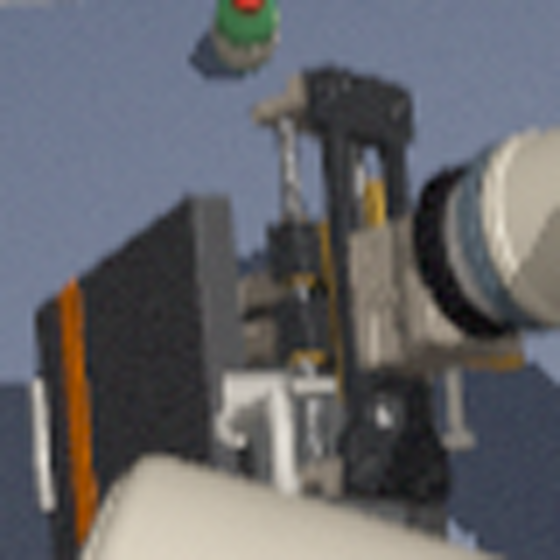

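View pics/side4c.png

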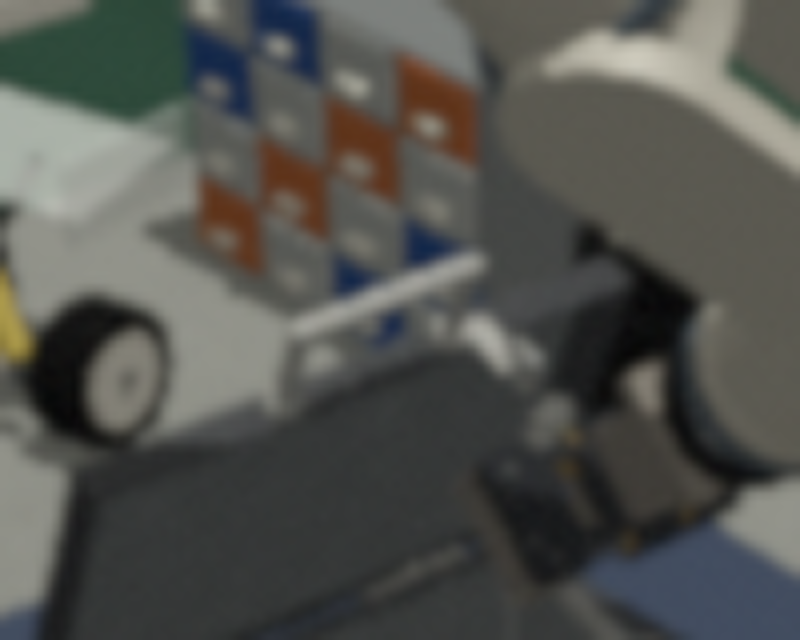

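{"fn": "send_rows", "kwargs": {"series": [0, 0.003, 0, 0, 0, 0, 0, 0, 0.006, 0, -0.002, 0, 0, 0, 0, 0.009, 0, -0.005, 0, 0, 0, 0, 0.012, 0, -0.008, 0, 0, 0, 0, 0.013, 0, -0.009, 0, 0, 0]}}

```text
time: 5.82
tcp_pos: [0.6084, 0.0124, 0.1657]
eef_rot: [-1.732, -1.781, -0.716]
contact_force: [0.5, -4.0, -2.2]
width: 0.003
```

```bash
cat > look.py <<'E'
from g import *
import sys
k=sys.argv[1]; st()
cv2.imwrite(f"pics/top{k}.png",manip.capture("top")[:,:,::-1])
cv2.imwrite(f"pics/side{k}.png",manip.capture("side")[:,:,::-1])
a=cv2.imread(f"pics/side{k}.png")[150:230,260:360];b=cv2.imread(f"pics/top{k}.png")[145:225,290:390]
cv2.imwrite(f"pics/c{k}.png",np.hstack([cv2.resize(a,(400,320),interpolation=2),cv2.resize(b,(400,320),interpolation=2)]))
E
python3 look.py 5
```

```text
t 5.83 tcp [0.6084 0.0124 0.1657] tip [  34.1 -114.8  150.1] gp [  20.7 -114.9  163.5] z [ 0.707  0.003 -0.708] y [ 0.004 -1.    -0.   ] F [ 0.5 -4.  -2.2] w 0.003 q [-0.35  0.59  1.68  0.74  1.32 -0.75]
```

View pics/c5.png

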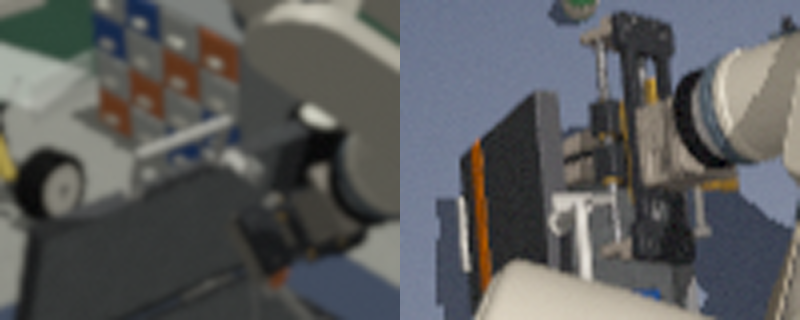

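{"fn": "send_rows", "kwargs": {"series": [0, 0.004, 0, -0.002, 0, 0, 0, 0, 0.008, 0, -0.004, 0, 0, 0, 0, 0.012, 0, -0.006, 0, 0, 0, 0, 0.016, 0, -0.008, 0, 0, 0, 0, 0.02, 0, -0.01, 0, 0, 0, 0, 0.025, 0, -0.01, 0, 0, 0, 0, 0.03, 0, -0.01, 0, 0, 0, 0, 0.03, 0, -0.01, 0, 0, 0]}}

```text
time: 6.92
tcp_pos: [0.6082, 0.0274, 0.1949]
eef_rot: [-1.731, -1.781, -0.718]
contact_force: [-0.2, -2.8, 0.3]
width: 0.006
```

```bash
python3 look.py 6
```

```text
t 6.92 tcp [0.6082 0.0274 0.1949] tip [  49.1 -115.   179.4] gp [  35.7 -115.   192.8] z [ 0.708  0.003 -0.706] y [ 0.004 -1.     0.   ] F [-0.2 -2.8  0.3] w 0.006 q [-0.33  0.54  1.68  0.75  1.34 -0.7 ]
```

View pics/c6.png

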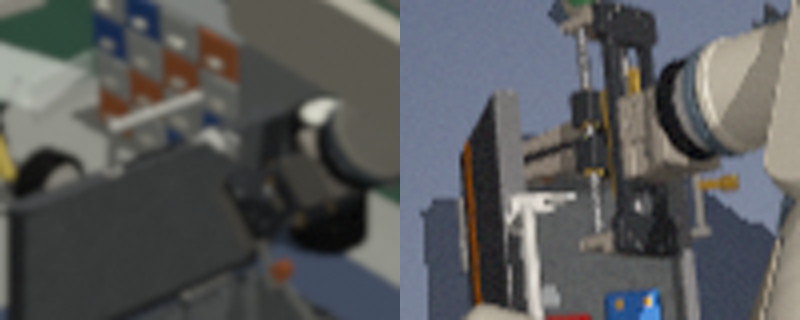

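{"fn": "send_rows", "kwargs": {"series": [0, 0, 0, -0.01, 0, 0, 0, 0, 0, 0, -0.025, 0, 0, 0, 0, 0, 0, -0.06, 0, 0, 0, 0, 0, 0, -0.11, 0, 0, 0, 0, 0, 0, -0.15, 0, 0, 0, 0, -0.01, 0, -0.18, 0, -9, 0, 0, -0.02, 0, -0.2, 0, -18, 0, 40, -0.02, 0, -0.2, 0, -27, 0]}}

```text
time: 8.02
tcp_pos: [0.6132, -0.1316, 0.3238]
eef_rot: [-2.029, -2.081, -0.318]
contact_force: [-0.0, 1.3, -0.3]
width: 0.091
```

```bash
python3 look.py 7; python3 - <<'E'
from g import *
for L in(82,80,79,78,77,76,75,74,72):
    t=np.radians(L-1.5); P=[[90-231.5*np.cos(t),yy,107+231.5*np.sin(t)] for yy in(-45,45)]
    print(L,[(((proj("top",w(p))[0]-[290,145])*4).round(),((proj("side",w(p))[0]-[260,150])*4).round()) for p in P])
go([-60,0,430],ori(0,'x+'),3)
go([-60,0,430],ori(0,'x-'),3)
E
```

```text
t 8.03 tcp [ 0.6132 -0.1316  0.3238] tip [-118.8 -116.2  302.8] gp [-124.6 -116.1  320.9] z [ 0.303 -0.003 -0.953] y [ 0.    -1.     0.003] F [-0.   1.3 -0.3] w 0.091 q [-0.37  0.35  1.48  0.29  1.44 -0.45]
82 [(array([114., 210.]), array([191.,  90.])), (array([123., 339.]), array([105., 120.]))]
80 [(array([125., 209.]), array([196.,  94.])), (array([135., 339.]), array([111., 125.]))]
79 [(array([131., 209.]), array([199.,  96.])), (array([141., 338.]), array([114., 128.]))]
78 [(array([137., 209.]), array([202.,  99.])), (array([147., 338.]), array([117., 130.]))]
77 [(array([142., 209.]), array([205., 101.])), (array([153., 338.]), array([119., 133.]))]
76 [(array([148., 209.]), array([208., 104.])), (array([158., 338.]), array([122., 136.]))]
75 [(array([154., 209.]), array([211., 107.])), (array([164., 337.]), array([125., 138.]))]
74 [(array([159., 209.]), array([213., 109.])), (array([170., 337.]), array([128., 141.]))]
72 [(array([170., 209.]), array([219., 115.])), (array([181., 337.]), array([133., 147.]))]
shift [ 0.0926 -0.1154 -0.0844] turn [ 14.1 -13.8 -88.9] world [ 0.495 -0.069  0.433]
shift [ 0.0926 -0.1154 -0.0844] turn [-13.8 -14.1  89.5] world [ 0.495 -0.069  0.433]
```

View pics/c7.png

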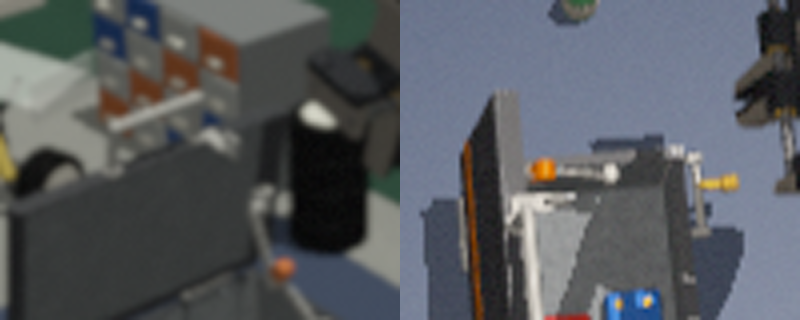

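{"fn": "send_rows", "kwargs": {"series": [40, 0, 0, -0.06, -2, -2, 10, 40, 0.0, -0.01, -0.1, -4, -4, 20, 40, 0.02, -0.04, -0.11, -6, -6, 30, 40, 0.05, -0.07, -0.1, -8, -8, 40, 40, 0.09, -0.11, -0.085, -10, -10, 50, 40, 0.092, -0.115, -0.085, -11, -11, 60, 40, 0.092, -0.115, -0.085, -12, -12.5, 70, 40, 0.092, -0.115, -0.085, -13, -13.5, 80]}}

```text
time: 9.12
tcp_pos: [0.4952, -0.0707, 0.4308]
eef_rot: [-3.113, -0.285, -0.026]
contact_force: [1.5, -0.2, -0.4]
width: 0.403
```

```bash
python3 - <<'E'
from g import *
st()
go([40,0,420],ori(0,'x-'),3)
E
```

```text
t 9.12 tcp [ 0.4952 -0.0707  0.4308] tip [-61.3  -0.  408.8] gp [-6.160e+01  3.000e-01  4.278e+02] z [ 0.016 -0.016 -1.   ] y [-0.987 -0.157 -0.013] F [ 1.5 -0.2 -0.4] w 0.403 q [-0.16  0.01  1.63  0.02  1.49  1.23]
shift [ 0.0162 -0.1002  0.0094] turn [-0.9 -1.   9. ] world [0.493 0.031 0.423]
```

{"fn": "send_rows", "kwargs": {"series": [40, 0.008, -0.05, 0.009, -1, -1, 9, 40, 0.016, -0.1, 0.009, -1, -1, 9, 40, 0.016, -0.1, 0.03, -1, -1, 9, 40, 0.016, -0.1, 0.04, -1, -1, 9]}}

```text
time: 9.62
tcp_pos: [0.4929, 0.0312, 0.391]
eef_rot: [3.138, 0.049, -0.002]
contact_force: [0.1, -0.0, -0.5]
width: 0.399
```

```bash
python3 look.py 8;  python3 - <<'E'
from g import *
crop("pics/top8.png",300,180,360,250,9,"pics/top8c.png")
s=manip.get_state()
print((proj("top",s['tcp_pos']+[0,0,-.022])[0]-[300,180])*9)
go([40,0,333],ori(0,'x-'),3)
E
```

```text
t 9.62 tcp [0.4929 0.0312 0.391 ] tip [4.01e+01 2.00e-01 3.69e+02] gp [4.02e+01 2.00e-01 3.88e+02] z [-0.003  0.001 -1.   ] y [-1.    -0.007  0.003] F [ 0.1 -0.  -0.5] w 0.399 q [ 0.06  0.03  1.7  -0.    1.42  1.6 ]
[217.38919126 277.0284323 ]
shift [ 0.0002 -0.0008  0.055 ] turn [0.2 0.1 0.3] world [0.493 0.031 0.336]
```

View pics/c8.png

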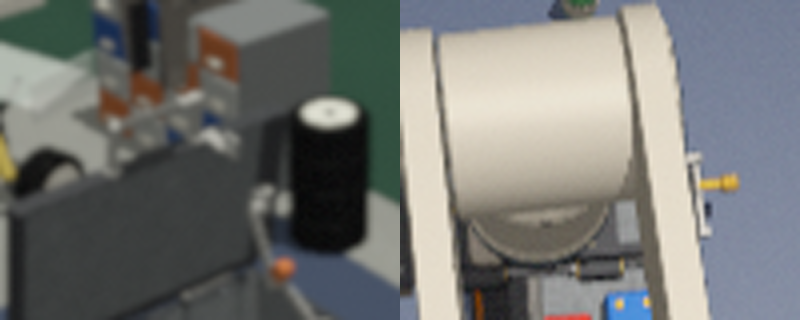

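View pics/top8c.png

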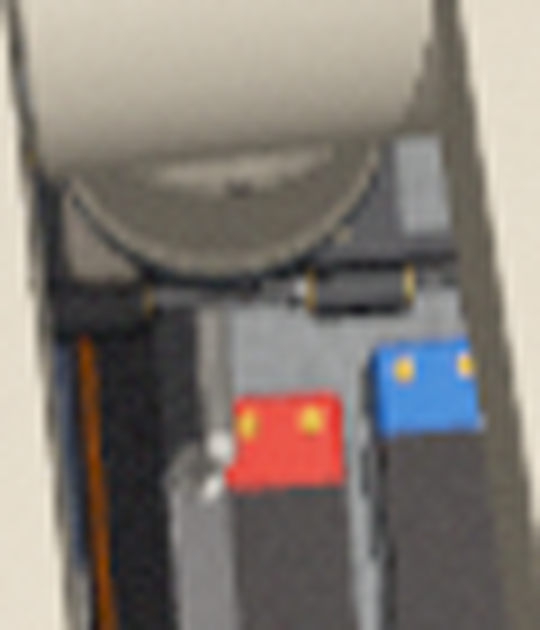

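```bash
python3 - <<'E'
from g import *
for u in((212,330),(216,420)):
    p=onz("top",(300+u[0]/9,180+u[1]/9),.333); print(p, RC.inv().apply(p-[C[0],C[1],0])*1000)
E
```

```text
[0.48369161 0.03253538 0.333     ] [ 41.77483301   9.29051014 333.        ]
[0.45614731 0.03276985 0.333     ] [ 42.6822037   36.82086296 333.        ]
```

{"fn": "send_rows", "kwargs": {"series": [40, 0, -0.002, 0.02, 0, 0, 0, 40, 0, -0.002, 0.04, 0, 0, 0, 40, 0, -0.002, 0.057, 0, 0, 0, 40, 0, -0.002, 0.057, 0, 0, 0, 0, 0, -0.002, 0.057, 0, 0, 0, 0, 0, -0.002, 0.057, 0, 0, 0, 0, 0, -0.002, 0.057, 0, 0, 0, 0, 0, -0.002, 0.057, 0, 0, 0], "squeeze": 20}}

```text
time: 10.72
tcp_pos: [0.494, 0.0329, 0.3358]
eef_rot: [3.136, 0.049, 0.006]
contact_force: [0.1, 1.1, 2.1]
width: 0.102
```

```bash
python3 look.py 9
```

```text
t 10.72 tcp [0.494  0.0329 0.3358] tip [ 41.7  -1.1 313.8] gp [ 41.8  -1.1 332.8] z [-0.005 -0.004 -1.   ] y [-1.    -0.007  0.005] F [0.1 1.1 2.1] w 0.102 q [ 0.07  0.06  1.78 -0.01  1.3   1.61]
```

View pics/c9.png

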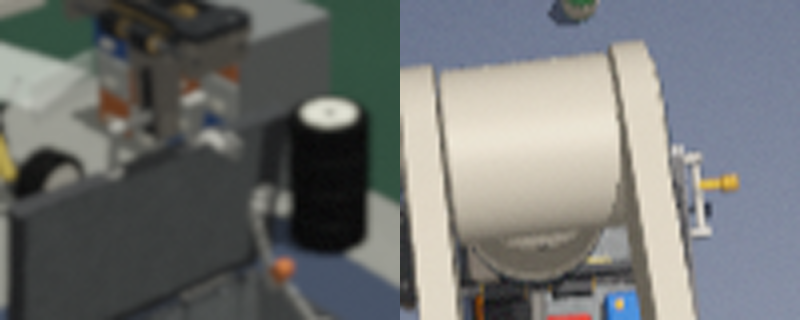

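```bash
cat > arc.py <<'E'
from g import *
import sys
s=manip.get_state(); st(); R0=R.from_rotvec(s['eef_rot'])
gp=s['tcp_pos']+R0.apply([0,0,.003]); c=RC.inv().apply(gp-[C[0],C[1],0])*1000
b0=np.arctan2(c[2]-107,90-c[0]); r=np.hypot(c[2]-107,90-c[0]); print("lid",np.degrees(b0)+1.5,"r",r)
st_=float(sys.argv[1]); end=float(sys.argv[2]) if len(sys.argv)>2 else -1.5
for k in range(1,9):
    b=max(np.degrees(b0)-st_*k,end); t=np.radians(b)
    P=np.array([90-231.5*np.cos(t),c[1],107+231.5*np.sin(t)])
    print(round(b+1.5,1),R0.inv().apply(RC.apply((P-c)/1000)).round(3))
E
python3 arc.py 2.5
```

```text
t 10.82 tcp [0.494  0.0328 0.3357] tip [ 41.7  -1.1 313.7] gp [ 41.8  -1.  332.7] z [-0.005 -0.003 -1.   ] y [-1.    -0.007  0.005] F [0.4 0.7 3.1] w 0.101 q [ 0.07  0.06  1.78 -0.01  1.3   1.61]
lid 79.44703884146153 r 230.8301203093516
76.9 [-0.     0.01   0.002]
74.4 [-0.     0.02   0.005]
71.9 [-0.     0.029  0.008]
69.4 [-0.     0.039  0.011]
66.9 [-0.     0.048  0.015]
64.4 [-0.     0.057  0.02 ]
61.9 [-0.001  0.066  0.025]
59.4 [-0.001  0.075  0.03 ]
```

{"fn": "send_rows", "kwargs": {"series": [0, 0, 0.006, 0.0, 0, 0, 0, 0, 0, 0.014, 0.002, 0, 0, 0, 0, 0, 0.024, 0.005, 0, 0, 0, 0, 0, 0.034, 0.008, 0, 0, 0, 0, 0, 0.043, 0.012, 0, 0, 0, 0, 0, 0.053, 0.016, 0, 0, 0, 0, 0, 0.062, 0.021, 0, 0, 0, 0, 0, 0.071, 0.026, 0, 0, 0], "squeeze": 25}}

```text
time: 11.82
tcp_pos: [0.4961, -0.0388, 0.3092]
eef_rot: [3.137, 0.049, 0.004]
contact_force: [4.2, 4.7, -5.9]
width: 0.1
```

```bash
python3 arc.py 2.5
```

```text
t 11.82 tcp [ 0.4961 -0.0388  0.3092] tip [-29.9  -1.4 287.2] gp [-29.8  -1.4 306.2] z [-0.004 -0.003 -1.   ] y [-1.    -0.007  0.004] F [ 4.2  4.7 -5.9] w 0.1 q [-0.08  0.08  1.81 -0.    1.24  1.46]
lid 60.47591542971977 r 232.48928818647292
58.0 [-0.     0.008  0.006]
55.5 [-0.     0.016  0.012]
53.0 [-0.     0.024  0.018]
50.5 [-0.     0.032  0.025]
48.0 [-0.     0.039  0.032]
45.5 [-0.     0.047  0.039]
43.0 [-0.     0.053  0.046]
40.5 [-0.001  0.06   0.054]
```

{"fn": "send_rows", "kwargs": {"series": [0, 0, 0.008, 0.006, 0, 0, 0, 0, 0, 0.016, 0.012, 0, 0, 0, 0, 0, 0.024, 0.018, 0, 0, 0, 0, 0, 0.032, 0.025, 0, 0, 0, 0, 0, 0.039, 0.032, 0, 0, 0, 0, 0, 0.047, 0.039, 0, 0, 0, 0, 0, 0.053, 0.046, 0, 0, 0, 0, 0, 0.06, 0.054, 0, 0, 0]}}

```text
time: 12.82
tcp_pos: [0.498, -0.099, 0.2554]
eef_rot: [3.136, 0.049, 0.004]
contact_force: [0.7, -1.1, 2.9]
width: 0.095
```

```bash
python3 arc.py 2.5; python3 look.py 10
```

```text
t 12.82 tcp [ 0.498  -0.099   0.2554] tip [-90.2  -1.8 233.4] gp [-90.1  -1.8 252.4] z [-0.005 -0.003 -1.   ] y [-1.    -0.007  0.005] F [ 0.7 -1.1  2.9] w 0.095 q [-0.2   0.15  1.86 -0.    1.13  1.35]
lid 40.41329930630923 r 231.50685158047273
37.9 [-0.     0.006  0.008]
35.4 [-0.     0.012  0.016]
32.9 [-0.     0.017  0.025]
30.4 [-0.     0.022  0.034]
27.9 [-0.     0.027  0.043]
25.4 [-0.     0.031  0.052]
22.9 [-0.     0.035  0.061]
20.4 [-0.     0.039  0.071]
t 12.82 tcp [ 0.498  -0.099   0.2554] tip [-90.2  -1.8 233.4] gp [-90.1  -1.8 252.4] z [-0.005 -0.003 -1.   ] y [-1.    -0.007  0.005] F [ 0.7 -1.1  2.9] w 0.095 q [-0.2   0.15  1.86 -0.    1.13  1.35]
```

View pics/c10.png

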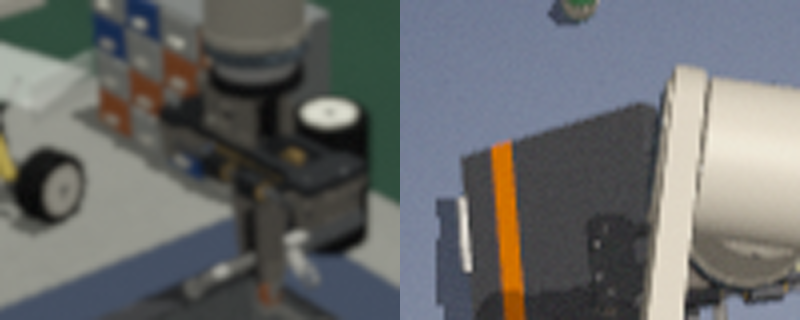

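{"fn": "send_rows", "kwargs": {"series": [0, 0, 0.006, 0.008, 0, 0, 0, 0, 0, 0.012, 0.016, 0, 0, 0, 0, 0, 0.017, 0.025, 0, 0, 0, 0, 0, 0.022, 0.034, 0, 0, 0, 0, 0, 0.027, 0.043, 0, 0, 0, 0, 0, 0.031, 0.052, 0, 0, 0, 0, 0, 0.035, 0.061, 0, 0, 0, 0, 0, 0.039, 0.071, 0, 0, 0]}}

```text
time: 13.92
tcp_pos: [0.4993, -0.1381, 0.1843]
eef_rot: [3.137, 0.049, 0.004]
contact_force: [-0.1, -2.3, 0.9]
width: 0.102
```

```bash
python3 arc.py 2
```

```text
t 13.93 tcp [ 0.4993 -0.1381  0.1843] tip [-129.3   -2.1  162.3] gp [-129.2   -2.1  181.3] z [-0.005 -0.002 -1.   ] y [-1.    -0.006  0.005] F [-0.1 -2.3  0.9] w 0.102 q [-0.27  0.25  1.91 -0.    0.98  1.27]
lid 20.226548924967165 r 231.49205761557684
18.2 [-0.     0.002  0.008]
16.2 [-0.     0.005  0.015]
14.2 [-0.     0.006  0.023]
12.2 [-0.     0.008  0.031]
10.2 [-0.     0.009  0.039]
8.2 [-0.     0.01   0.047]
6.2 [-0.     0.011  0.055]
4.2 [-0.     0.012  0.063]
```

{"fn": "send_rows", "kwargs": {"series": [0, 0, 0.002, 0.008, 0, 0, 0, 0, 0, 0.005, 0.015, 0, 0, 0, 0, 0, 0.006, 0.023, 0, 0, 0, 0, 0, 0.008, 0.031, 0, 0, 0, 0, 0, 0.009, 0.039, 0, 0, 0, 0, 0, 0.01, 0.047, 0, 0, 0, 0, 0, 0.011, 0.055, 0, 0, 0, 0, 0, 0.012, 0.062, 0, 0, 0]}}

```text
time: 14.92
tcp_pos: [0.4997, -0.1507, 0.1225]
eef_rot: [3.136, 0.049, 0.003]
contact_force: [-1.7, -4.7, -1.1]
width: 0.101
```

```bash
python3 arc.py 0.7 -2.5
```

```text
t 14.93 tcp [ 0.4997 -0.1507  0.1225] tip [-142.    -2.3  100.5] gp [-141.9   -2.2  119.5] z [-0.006 -0.002 -1.   ] y [-1.    -0.007  0.006] F [-1.7 -4.7 -1.1] w 0.101 q [-0.29  0.34  1.95 -0.01  0.85  1.25]
lid 4.58503342163052 r 232.1946863389918
3.9 [-0.    -0.001  0.003]
3.2 [-0.    -0.     0.006]
2.5 [-0.    -0.     0.009]
1.8 [-0.    -0.     0.011]
1.1 [-0.    -0.     0.014]
0.4 [-0.    -0.     0.017]
-0.3 [-0.    -0.001  0.02 ]
-1.0 [-0.    -0.001  0.023]
```

{"fn": "send_rows", "kwargs": {"series": [0, 0, -0.001, 0.003, 0, 0, 0, 0, 0, -0.001, 0.006, 0, 0, 0, 0, 0, -0.001, 0.009, 0, 0, 0, 0, 0, -0.001, 0.012, 0, 0, 0, 0, 0, -0.001, 0.014, 0, 0, 0, 0, 0, -0.001, 0.016, 0, 0, 0, 0, 0, -0.001, 0.018, 0, 0, 0, 0, 0, -0.001, 0.018, 0, 0, 0]}}

```text
time: 15.92
tcp_pos: [0.4997, -0.1512, 0.1046]
eef_rot: [3.133, 0.05, 0.004]
contact_force: [-1.1, -16.1, -3.8]
width: 0.1
```

```bash
python3 arc.py 0.7 -2.5;python3 look.py 11
```

```text
t 15.93 tcp [ 0.4997 -0.1512  0.1046] tip [-142.5   -2.3   82.6] gp [-142.3   -2.3  101.6] z [-0.008 -0.002 -1.   ] y [-1.    -0.008  0.008] F [ -1.1 -16.1  -3.8] w 0.1 q [-0.29  0.36  1.97 -0.01  0.81  1.25]
lid 0.1801076749232271 r 232.3706103855797
-0.5 [ 0.    -0.001  0.003]
-1.0 [-0.    -0.001  0.005]
-1.0 [-0.    -0.001  0.005]
-1.0 [-0.    -0.001  0.005]
-1.0 [-0.    -0.001  0.005]
-1.0 [-0.    -0.001  0.005]
-1.0 [-0.    -0.001  0.005]
-1.0 [-0.    -0.001  0.005]
t 15.93 tcp [ 0.4997 -0.1512  0.1046] tip [-142.5   -2.3   82.6] gp [-142.3   -2.3  101.6] z [-0.008 -0.002 -1.   ] y [-1.    -0.008  0.008] F [ -1.1 -16.1  -3.8] w 0.1 q [-0.29  0.36  1.97 -0.01  0.81  1.25]
```

View pics/side11.png

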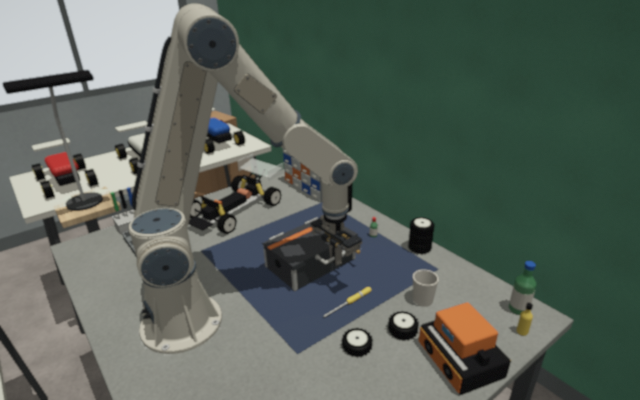

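{"fn": "send_rows", "kwargs": {"series": [0, 0, 0.002, 0.001, 0, 0, 0, 0, 0, 0.002, 0.002, 0, 0, 0, 0, 0, 0.002, 0.003, 0, 0, 0, 0, 0, 0.002, 0.003, 0, 0, 0]}}

```text
time: 16.52
tcp_pos: [0.4997, -0.1513, 0.1018]
eef_rot: [3.136, 0.049, 0.003]
contact_force: [-0.6, -4.6, -3.2]
width: 0.099
```

```bash
python3 arc.py 0.7 -2.5|head -2
```

```text
t 16.52 tcp [ 0.4997 -0.1513  0.1018] tip [-142.5   -2.3   79.8] gp [-142.4   -2.2   98.8] z [-0.005 -0.002 -1.   ] y [-1.    -0.007  0.005] F [-0.6 -4.6 -3.2] w 0.099 q [-0.29  0.37  1.97 -0.01  0.8   1.25]
lid -0.5104356272329329 r 232.55918599195866
```

{"fn": "send_rows", "kwargs": {"series": [0, 0, 0.001, 0.001, 0, 0, 0, 0, 0, 0.001, 0.002, 0, 0, 0, 0, 0, 0.001, 0.003, 0, 0, 0, 0, 0, 0.001, 0.003, 0, 0, 0]}}

```text
time: 17.02
tcp_pos: [0.4998, -0.1514, 0.0995]
eef_rot: [3.138, 0.048, 0.003]
contact_force: [-3.4, 6.1, 6.2]
width: 0.098
```

```bash
python3 arc.py 0.7 -2.5|head -2; python3 look.py 12; python3 - <<'E'
from g import *
crop("pics/side12.png",255,205,375,295,6,"pics/side12c.png")
E
```

```text
t 17.02 tcp [ 0.4998 -0.1514  0.0995] tip [-142.6   -2.3   77.5] gp [-142.5   -2.3   96.5] z [-0.004 -0.002 -1.   ] y [-1.    -0.006  0.004] F [-3.4  6.1  6.2] w 0.098 q [-0.3   0.37  1.97 -0.    0.8   1.25]
lid -1.0896327332518227 r 232.74483214333816
t 17.02 tcp [ 0.4998 -0.1514  0.0995] tip [-142.6   -2.3   77.5] gp [-142.5   -2.3   96.5] z [-0.004 -0.002 -1.   ] y [-1.    -0.006  0.004] F [-3.4  6.1  6.2] w 0.098 q [-0.3   0.37  1.97 -0.    0.8   1.25]
```

View pics/side12c.png

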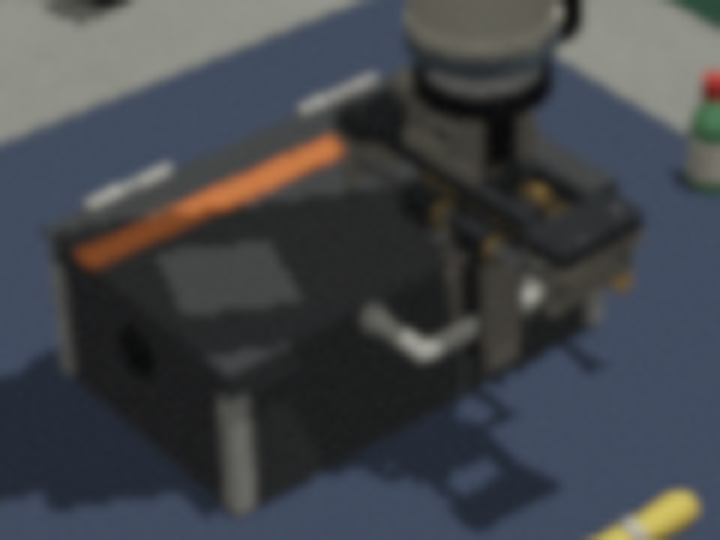

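{"fn": "send_rows", "kwargs": {"series": [0, 0, 0.0, 0.001, 0, 0, 0, 0, 0, 0.0, 0.002, 0, 0, 0, 0, 0, 0.0, 0.002, 0, 0, 0]}}

```text
time: 17.5
tcp_pos: [0.4999, -0.1514, 0.0991]
eef_rot: [3.138, 0.048, 0.004]
contact_force: [-10.6, 8.3, 27.1]
width: 0.097
```

```bash
python3 arc.py 0.7 -2.5|head -2
```

```text
t 17.5 tcp [ 0.4999 -0.1514  0.0991] tip [-142.6   -2.5   77.1] gp [-142.5   -2.4   96.1] z [-0.004 -0.002 -1.   ] y [-1.    -0.006  0.004] F [-10.6   8.3  27.1] w 0.097 q [-0.3   0.37  1.97 -0.    0.8   1.25]
lid -1.189557428515137 r 232.78207706613904
```

{"fn": "send_rows", "kwargs": {"series": [0, 0, 0, -0.002, 0, 0, 0, 38, 0, 0, -0.002, 0, 0, 0, 38, 0, 0, -0.002, 0, 0, 0, 38, 0, 0, -0.002, 0, 0, 0, 38, 0, 0, -0.02, 0, 0, 0, 38, 0, 0, -0.05, 0, 0, 0, 38, 0, 0, -0.09, 0, 0, 0, 38, 0, 0, -0.12, 0, 0, 0]}}

```text
time: 18.5
tcp_pos: [0.5002, -0.152, 0.2188]
eef_rot: [3.136, 0.049, 0.006]
contact_force: [0.5, 0.3, 0.1]
width: 0.381
```

```bash
python3 look.py 13; python3 - <<'E'
from g import *
crop("pics/side13.png",255,205,375,295,6,"pics/side13c.png")
crop("pics/top13.png",300,165,390,275,5.4,"pics/top13c.png")
E
```

```text
t 18.5 tcp [ 0.5002 -0.152   0.2188] tip [-143.2   -2.8  196.8] gp [-143.1   -2.7  215.8] z [-0.005 -0.004 -1.   ] y [-1.    -0.007  0.006] F [0.5 0.3 0.1] w 0.381 q [-0.3   0.21  1.87 -0.    1.05  1.25]
```

View pics/side13c.png

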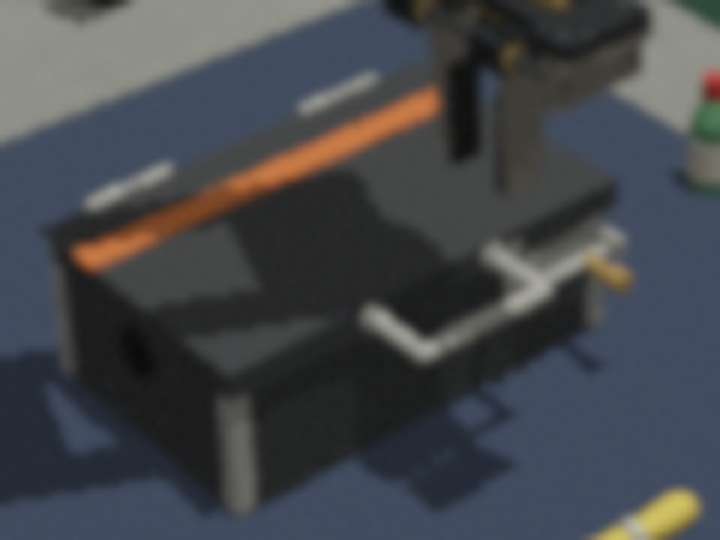

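View pics/top13c.png

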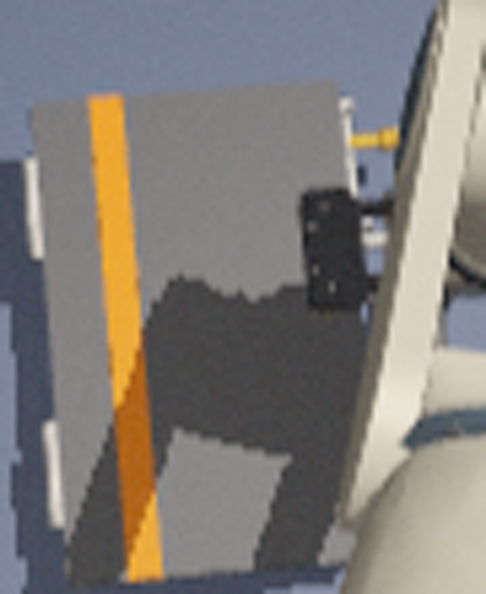

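```bash
python3 - <<'E'
from g import *
im=cv2.imread("pics/top13.png"); hsv=cv2.cvtColor(im,cv2.COLOR_BGR2HSV)
for k in("0","13","12"):
  p=onz("top",(372.9,190.6),.07)
print(p,RC.inv().apply(p-[C[0],C[1],0])*1000)
go([-133,-150,197],ori(0,'x-')); go([-133,-150,60],ori(0,'x-'))
E
```

```text
[ 0.61130147 -0.13996623  0.07      ] [-133.79306306 -114.06666467   70.        ]
shift [ 0.1458 -0.0097  0.0025] turn [ 0.4 -0.5  0.4] world [ 0.647 -0.138  0.219]
shift [ 0.1447 -0.0107  0.1395] turn [ 0.4 -0.5  0.4] world [ 0.647 -0.138  0.082]
```

{"fn": "send_rows", "kwargs": {"series": [0, 0.05, -0.004, 0, 0, 0, 0, 0, 0.1, -0.008, 0, 0, 0, 0, 0, 0.146, -0.01, 0.002, 0.4, -0.5, 0.4, 0, 0.146, -0.01, 0.04, 0.4, -0.5, 0.4, 0, 0.146, -0.01, 0.08, 0.4, -0.5, 0.4, 0, 0.145, -0.01, 0.12, 0.4, -0.5, 0.4, 0, 0.145, -0.01, 0.139, 0.4, -0.5, 0.4, 0, 0.145, -0.01, 0.139, 0.4, -0.5, 0.4]}}

```text
time: 19.6
tcp_pos: [0.6438, -0.1378, 0.0769]
eef_rot: [-3.139, -0.038, 0.014]
contact_force: [0.0, -0.7, 0.0]
width: 0.003
```

```bash
python3 look.py 14; python3 - <<'E'
from g import *
crop("pics/side14.png",305,205,385,275,8,"pics/side14c.png")
E
```

```text
t 19.6 tcp [ 0.6438 -0.1378  0.0769] tip [-132.4 -146.4   54.9] gp [-132.5 -146.6   73.9] z [ 0.003  0.009 -1.   ] y [-1.     0.    -0.003] F [ 0.  -0.7  0. ] w 0.003 q [-0.21  0.58  1.66  0.    0.91  1.33]
```

View pics/side14c.png

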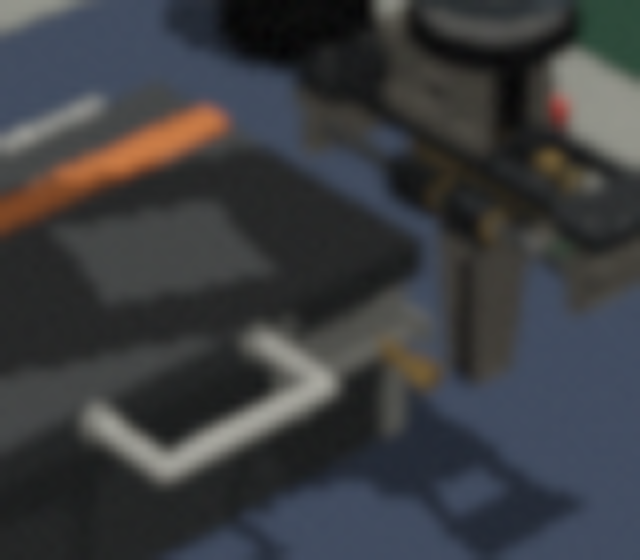

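{"fn": "send_rows", "kwargs": {"series": [0, -0.008, 0, 0, 0, 0, 0, 0, -0.014, 0, 0, 0, 0, 0, 0, -0.019, 0, 0, 0, 0, 0, 0, -0.024, 0, 0, 0, 0, 0, 0, -0.029, 0, 0, 0, 0, 0, 0, -0.034, 0, 0, 0, 0, 0, 0, -0.038, 0, 0, 0, 0, 0, 0, -0.042, 0, 0, 0, 0, 0]}}

```text
time: 20.7
tcp_pos: [0.6026, -0.1391, 0.0788]
eef_rot: [-3.14, -0.038, 0.01]
contact_force: [2.2, -0.8, 0.7]
width: 0.004
```

```bash
python3 look.py 15; python3 - <<'E'
from g import *
crop("pics/side15.png",305,205,385,275,8,"pics/side15c.png")
E
```

```text
t 20.7 tcp [ 0.6026 -0.1391  0.0788] tip [-132.6 -105.2   56.8] gp [-132.7 -105.4   75.8] z [ 0.002  0.006 -1.   ] y [-1.     0.    -0.002] F [ 2.2 -0.8  0.7] w 0.004 q [-0.23  0.53  1.76  0.    0.86  1.32]
```

View pics/side15c.png

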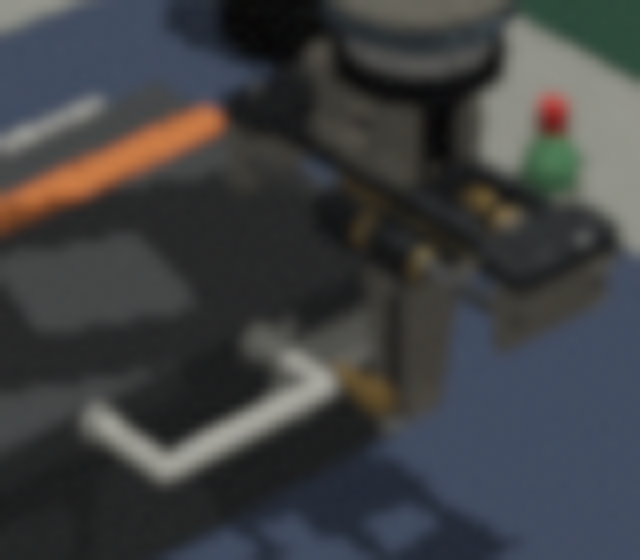

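Sliding at about 2 N. I'll continue until the end stop shows in the force.

{"fn": "send_rows", "kwargs": {"series": [0, -0.002, 0, 0, 0, 0, 0, 0, -0.004, 0, 0, 0, 0, 0, 0, -0.006, 0, 0, 0, 0, 0, 0, -0.006, 0, 0, 0, 0, 0]}}

```text
time: 21.3
tcp_pos: [0.6002, -0.1391, 0.0792]
eef_rot: [-3.14, -0.037, -0.001]
contact_force: [13.7, 1.6, -8.5]
width: 0.004
```

```bash
python3 -c "
from g import *
st()"
```

```text
t 21.3 tcp [ 0.6002 -0.1391  0.0792] tip [-132.6 -103.    57.2] gp [-132.7 -103.    76.2] z [ 0.001 -0.001 -1.   ] y [-1.     0.001 -0.001] F [13.7  1.6 -8.5] w 0.004 q [-0.23  0.52  1.77  0.    0.85  1.31]
```

{"fn": "send_rows", "kwargs": {"series": [0, -0.002, 0, 0, 0, 0, 0, 0, -0.002, 0, 0, 0, 0, 0]}}

```text
time: 21.55
tcp_pos: [0.5999, -0.1392, 0.0794]
eef_rot: [-3.14, -0.037, -0.007]
contact_force: [18.9, 2.1, -12.9]
width: 0.006
```

```bash
python3 -c "
from g import *
st()"
```

```text
t 21.55 tcp [ 0.5999 -0.1392  0.0794] tip [-132.7 -102.8   57.4] gp [-132.7 -102.7   76.4] z [ 0.001 -0.004 -1.   ] y [-1.     0.001 -0.001] F [ 18.9   2.1 -12.9] w 0.006 q [-0.23  0.52  1.77  0.    0.85  1.31]
```

{"fn": "send_rows", "kwargs": {"series": [0, 0.01, 0, 0, 0, 0, 0, 0, 0.025, 0, 0, 0, 0, 0, 0, 0.04, 0, 0, 0, 0, 0, 0, 0.04, 0, -0.04, 0, 0, 0, 0, 0.04, 0, -0.09, 0, 0, 0, 0, 0.05, 0.04, -0.14, 0, 0, 0, 0, 0.06, 0.09, -0.18, 0, 0, 0, 0, 0.06, 0.14, -0.2, 0, 0, 0]}}

```text
time: 22.55
tcp_pos: [0.661, -0.2792, 0.281]
eef_rot: [-3.14, -0.04, 0.005]
contact_force: [0.6, -0.6, -1.0]
width: 0.006
```

```bash
python3 look.py 16; python3 - <<'E'
from g import *
crop("pics/side16.png",255,205,375,295,6,"pics/side16c.png")
crop("pics/top16.png",300,165,400,275,5.4,"pics/top16c.png")
E
```

```text
t 22.55 tcp [ 0.661  -0.2792  0.281 ] tip [-274.2 -160.2  259. ] gp [-274.2 -160.3  278. ] z [ 0.001  0.003 -1.   ] y [-1.    -0.001 -0.001] F [ 0.6 -0.6 -1. ] w 0.006 q [-0.4   0.47  1.36 -0.    1.32  1.14]
```

View pics/side16c.png

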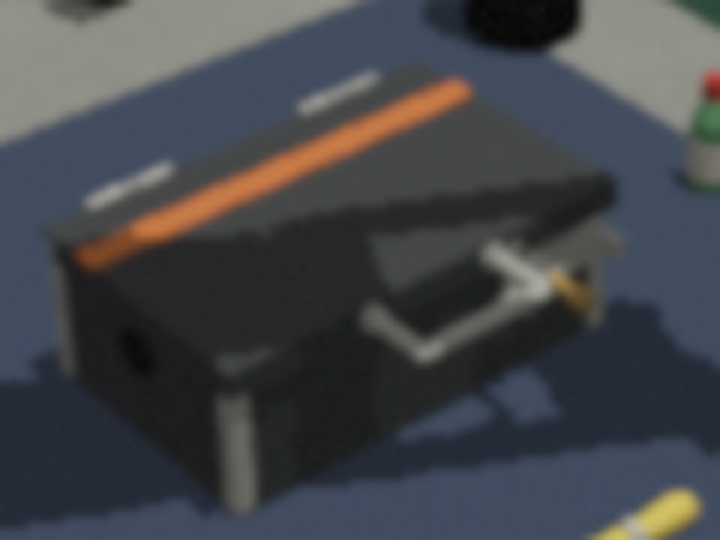

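View pics/top16c.png

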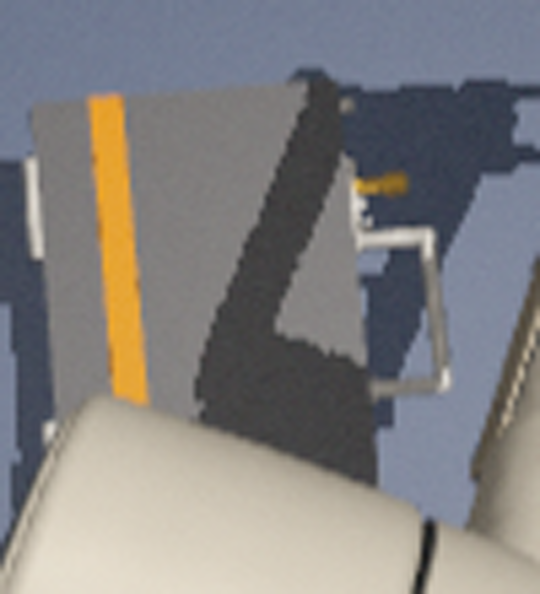

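View pics/top16.png

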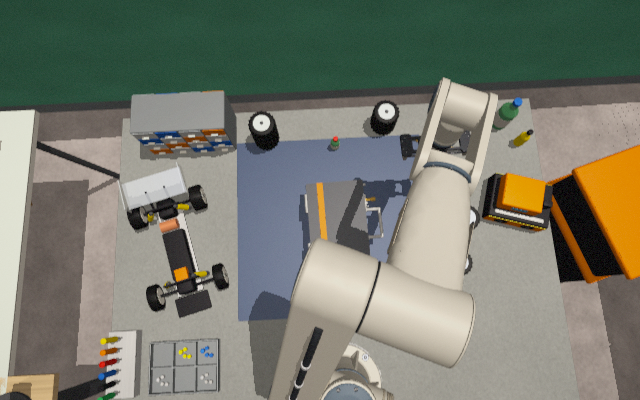

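```bash
python3 -c "
from g import *
p=onz('top',(372.8,198.9),.07); print(RC.inv().apply(p-[C[0],C[1],0])*1000)
print(manip.finish_job())"
```

```text
[-130.55896095  -85.67475197   70.        ]
the job is handed in; nothing more can be done
None
```

The safe is shut and its bolt is fully across. I handed the job in at about 22.6 s with the arm clear of everything; no verdict was reported.

**Stay:** I pushed the orange pad in with closed fingertips and the stay broke. I pushed about 10 mm further than the 30 mm given, so the lid sank to about 67°, held up only by a finger on the stay's link. I raised it back to about 79° with that finger. It then stood on its own while I let go, and it never dropped.

**Lid:** I gripped the handle bar and lowered it along its arc over about 6 s. It met a firm stop, with 27 N of push at the handle. The pictures after release show it fully shut.

**Bolt:** I pushed the knob about 28 mm, at about 2 N, to a firm stop where 19 N moved it no further. The last picture puts the knob at y = -86 mm on the safe, against -85 mm expected for fully locked.

**Disagreements and limits:**
- With the lid shut, the grip point read 96 mm high, not the 101 mm given for the bar. I put this down to the pads sitting low on the bar and to calibration error.
- The bolt's locked state rests on the stop I felt and the knob's position. I did not test it by pulling on the lid.
- I did not knowingly touch anything else. In the last overhead picture the arm hides the driver and part of the loose wheels and cup, so I could not check those directly.

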